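Shut the tool case and lock its cam latch

ROBOT

A 6-joint arm with a two-finger parallel gripper is mounted at the origin on the work surface. World frame = base frame: x ahead of the robot, y to its left, z up, the work surface at z = 0. Lengths are in mm, angles in rad, forces in N, time in s.
With the tool pointing down it reaches from about 350 to 1000 mm from the base axis. Payload 7.1 kg.
Tool frame: the origin (TCP) lies midway between the tips of the shut fingers; the grasp point (between the pads) lies 19 mm behind it; z points along the fingers, y is the line along which they close (so a half turn about z gives the same grasp; the last joint's range is limited). The gripper opens to 85 mm and grips with 20 to 120 N. Pads are 22 mm wide; open, the fingers measure 114 mm over their backs; the gripper's body (76 mm by 85 mm) begins 54 mm behind the grasp point. The pads swing forward as they close: fully open they stand 13 mm farther back than shut.
Start: joints at [-1.23, 0.423, 1.63, -0, 1.089, -0.019], TCP at [220.071, -584.956, 231.319] pointing down, gripper open.
Joint ranges: [-3, 3], [-0.9, 2.11], [0.09, 2.58], [-1.31, 4.45], [0.11, 2.69], [-2.54, 2.54]. Speed limits (rad/s): [2.39, 2.39, 3.01, 3.14, 3.14, 3.14].

INTERFACE

Orientations are given as a rotation vector (axis times angle).
In Python, from plant import manip gives the robot as it stands. The module is installed in compiled form; this text tells all that it offers.
- The arm moves only by the tool servo_tool, never from a script. Its argument "moves" is a list of rows, each an object with "travel": the shift along the world's x, y, z as a fraction of full scale, a list of three; "rotation": the turn, a rotation vector about the world's x, y, z as a fraction of full scale, a list of three; "fingers": the gripper's target within -1 to 1 (shut at 1, half-way at 0, fully open at -1). In form: [{"travel": [x, y, z], "rotation": [ax, ay, az], "fingers": fingers}, ...]. A call has 1 to 8 rows; each row is the pose to reach, as a shift and turn from the pose commanded when the call began, turning the shorter way round; what a row does not reach only later rows make up. Full scale, the value 1, is 12 cm for a shift and pi rad for a turn. A row lasts 1/10 s, in which the tool goes at most 50 mm and 8.59 degrees, less where a joint would pass 70% of its speed; a pose out of reach is approached as far as the arm can. A call with a number of a shift or a turn outside -1 to 1 is refused whole. A call with a gripper value outside its range is refused whole. The fingers move at their own pace and stop on an object; "force" is the grip in N (left out, the last holds). Time passes only in rows, so rows that repeat a pose let the fingers close. It gives the time, the measured TCP pose, the force, the opening and the grip force at its end, in the units of the state.
- manip.get_state(): the state, without advancing time (a new reading comes with each control period).
- manip.capture(name): name is "scene" or "top" or "wrist"; returns a dict with "img" (384x512x3 uint8, blue, green, red), "z_map" (384x512 float32, mm along the optical axis (not along the pixel's ray), 0 where there is no reading), "fovy" (degrees; the focal length in pixels is half the picture's height over the tangent of half this angle, whatever the lens; pixels are square), "cx", "cy" (the principal point, pixels), "dist" ([k1, k2, p1, p2, k3] as OpenCV has them; the pictures are not rectified), "eye" and "orientation" of the camera in the world. Camera axes: x right, y down, z forward; pixel columns grow to the right and rows downward; lengths in mm; the calibration is good to about 2 mm. A picture is of the moment at which its call begins.
- manip.finish_job(): hands the job in; it is judged then, once.
The state is a dict: "t": time; "joint_pos": joint angles; "joint_velocities": joint speeds; "effort": joint torques, N m; "position": TCP position; "eef_rot": TCP orientation; "contact_force": force on the tool from outside, world axes, zero at the start; "wrist_torque": the same for the moment, N m; "gripper_width": opening from 0.0 (shut) to 1.0 (fully open); "grip_force": force on a finger pad.
Only numpy, scipy, OpenCV 4.12 (cv2) and the standard library are available. Lean on these libraries where they do the work, as an engineer would, in place of code of your own. Each camera call takes 0.05 s, during which the arm holds its last target. There are 200 camera calls.

TASK

Shut the tool case on the workbench: push its lid fully down, then swing the latch handle round by its knob, over the rise of its cam, until it drops into the low notch and locks across the lid. Work gently: stop turning when it has dropped and do not force the lid or the handle against its stop. Leave the jar, the cup and the screwdriver where they are, and leave the latch to itself at the end.

Things in the scene. Friction and masses are not known exactly. Their poses are not given: they have to be found in the camera images.
- case: Grey open tool case with divided compartments, fixed to the bench: 200 mm (its x) by 280 mm (its y), walls 85 mm high; origin on the bench under its centre. The lid hinges on its +x side, at 85 mm height; on its -x side, towards the robot, a 70 mm deep, 120 mm wide ledge, 60 mm high, carries the latch.
- lid: Light grey flat lid, 200 x 280 x 15 mm, 0.4 kg; origin on the hinge axis at the middle of the hinge; the lid reaches 200 mm along its own -x, its outer (top) face is 15 mm up its own z. Closed, its top is 100 mm above the bench. It must not be pressed with more than 40 N.
- lid_angle (a joint): Opening angle of the lid in rad: 0 shut on the case, growing as it opens upward about the hinge (case's +y axis). The hinge is stiff: the lid stays where it is left, and shuts with 1 to 6 N at the front edge.
- lid_push (a point): Point on the lid's outer face, 170 mm from the hinge, on the half of the lid away from the knob's starting side (70 mm along +y): a good place to push.
- latch_base: Round steel base, 68 mm across, on the ledge; origin on the pivot axis at the ledge's top (60 mm above the bench, 135 mm from the case's centre to its -x); axes as the case's. Carries a cam ring under the handle: level rest, ramp 12 mm high, crest, low notch, then a rigid stop. Handle and cam must not press on each other with over 60 N, about 22 N of push at the knob against the stop.
- handle: Latch handle: flat steel arm 14 mm wide and 10 mm thick with an upright black round knob at its end, on a vertical pivot. Origin on the pivot axis at the ledge's top when handle_lift is 0; the arm points along its own -y; arm underside 47.5 mm, arm top 57.5 mm above the origin; hub on the pivot of 13 mm radius, top at 64.5 mm. The knob's axis is 75 mm from the pivot; knob 18 mm in diameter, standing 45 mm above the arm. The knob is smooth (friction about 0.3).
- knob (a point): Centre of the knob's top face, 102.5 mm above the handle's origin, 75 mm from the pivot axis.
- handle_turn (a joint): Handle angle in rad: at 0 it points along the case's -y, beside the lid; starts at -0.7 to -0.5, grows counter-clockwise from above; 1.57 is straight across the lid. The cam ring is set differently each time (poses do not show it): notch anywhere from 0.95 to 2.2, rigid stop within 0.1 after the handle can drop. At the knob: about 1 N on the level, 3 to 14 N up the ramp.
- handle_lift (a joint): Height of the handle on its pivot in m: about -0.001 at the start, +0.011 on the cam's crest, -0.007 in the low notch. A damped spring pulls it down with 12 to 21 N: it rises on the ramp and sinks by itself within about 0.3 s when free over the notch; it cannot be turned back out unless lifted.
- jar: Closed jar, 72 mm diameter, 85 mm high, beside the case; leave alone. Origin under its centre.
- cup: Open cup, 72 mm diameter, 90 mm high, beside the case; leave alone. Origin under its centre.
- screwdriver: Screwdriver with black handle lying beside the case; leave alone. Origin under its middle.

How it is judged (in metres and radians):
On the way, in this order (a step that is already met when the one before it is completed fails the run):
1. the lid is shut (within 0.03 rad) while the handle still stands beside it (value of joint lid_angle below 0.03 rad and value of joint handle_turn below 0.6 rad), for 0.2 s.
2. the handle has ridden up the cam, at least 6 mm above its resting height (value of joint handle_lift above 0.006 m), for 0.05 s.
3. the handle has dropped into the low notch with the lid shut (value of joint handle_turn above 0.8 rad and value of joint handle_lift below -0.004 m and value of joint lid_angle below 0.03 rad), for 0.2 s.
At the end, for the whole second after the job is handed in: The lid is shut within 0.03 rad, the handle lies across the lid (turned more than 0.8 rad) and sits in the low notch, more than 4 mm below its first height, at rest (all of step 3 and angular speed of handle below 0.1 rad/s); the robot touches nothing.
It fails at once if the handle is forced: handle and cam press on each other with more than 60 N (contact force between handle and latch_base above 60 N).
It fails at once if the lid is pressed with more than 40 N (contact force between any of the fingers, the arm and lid above 40 N).
It fails at once if the jar, the cup or the screwdriver is moved by more than 20 mm (distance of any of jar, cup, screwdriver from where it was at the start of the episode above 0.02 m).
It also fails if it takes over 72 s, if anything falls off the work surface, if the arm or the gripper's body presses on something with over 40 N, if the wrist force passes 120 N, or if a joint passes its speed limit or range.

## Working session

There is one attempt and no reset: what is moved stays moved. The work goes in short steps, Python scripts to look and compute and a tool call to move; the robot and the scene stay as the last step left them, time stands still between calls to the robot, and variables do not carry over. Pictures are saved under pics/ and viewed, at most 10 in all, crops included, and the job is handed in when it is done.

Besides the shell and the picture viewer there is one more tool, called by a JSON object that holds its "api" and its "payload". servo_tool: Moves the arm, as the interface text tells. Shift numbers are shares of 12 cm and turn numbers shares of pi rad, none past 1 either way. Its arguments: {"type":"object","properties":{"moves":{"type":"array"},"force":{"type":"number"}},"required":["moves"]}

```bash
mkdir -p pics; cat > h.py <<'E'
import numpy as np, cv2
from plant import manip
def cap(n):
    c=manip.capture(n); return c
def K(c):
    f=c["img"].shape[0]/2/np.tan(np.radians(c["fovy"])/2)
    return np.array([[f,0,c["cx"]],[0,f,c["cy"]],[0,0,1.]])
def R(c):
    o=np.array(c["orientation"],float)
    return o if o.shape==(3,3) else cv2.Rodrigues(o)[0]
def cloud(c):
    h,w=c["z_map"].shape
    uv=np.stack(np.meshgrid(np.arange(w),np.arange(h)),-1).reshape(-1,1,2).astype(float)
    n=cv2.undistortPoints(uv,K(c),np.array(c["dist"],float)).reshape(h,w,2)
    d=np.dstack([n,np.ones((h,w))])
    P=(d*c["z_map"][...,None])@R(c).T+np.array(c["eye"])
    P[c["z_map"]<=0]=np.nan
    return P
def save(c,n): cv2.imwrite(f"pics/{n}.png",c["img"])
E
python3 - <<'E'
from h import *
import pickle
cs={n:cap(n) for n in("scene","top")}
pickle.dump(cs,open("c0.pkl","wb"))
for n,c in cs.items():
    save(c,n+"0"); print(n,c["eye"],c["orientation"],c["fovy"],c["dist"])
s=manip.get_state();print(s)
cv2.imwrite("pics/both0.png",cv2.resize(np.hstack([cs["scene"]["img"],cs["top"]["img"]]),(800,300)))
E
```

```text
scene [318.87616032 499.30877426 782.02549963] [-0.74562272  2.67986594 -0.96085138] 50.59755612001456 [-0.13219608  0.          0.          0.          0.        ]
top [ 453.36249409   39.47286126 1121.54815608] [-2.15638187  2.15039173 -0.17141098] 47.14406105819145 [-0.03811107  0.          0.          0.          0.        ]
{'t': 0.1, 'joint_pos': array([-1.22998633e+00,  4.23795908e-01,  1.63061026e+00,  2.28984373e-05,
        1.08861708e+00, -1.90367530e-02]), 'joint_velocities': array([ 0.00072625, -0.00202063, -0.00287039, -0.00033867, -0.00249719,
        0.00035291]), 'effort': array([-1.77328613e-03, -5.58428693e+01, -2.82445568e+01, -9.33463116e-05,
        3.01444124e-03, -8.12862737e-06]), 'position': array([ 219.92281522, -584.49460048,  230.60507199]), 'eef_rot': array([-3.08948965e+00, -5.61931446e-01,  3.28390127e-04]), 'contact_force': array([ 0.42232816, -0.54911325,  0.0915829 ]), 'wrist_torque': array([ 0.03599743,  0.03910691, -0.02898394]), 'grip_force': 0.0, 'gripper_width': 0.9996674205814546}
```

View pics/scene0.png

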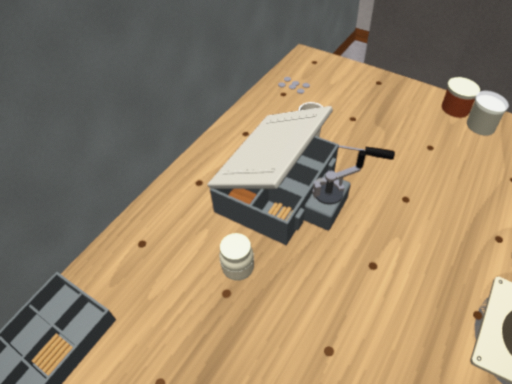

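View pics/top0.png

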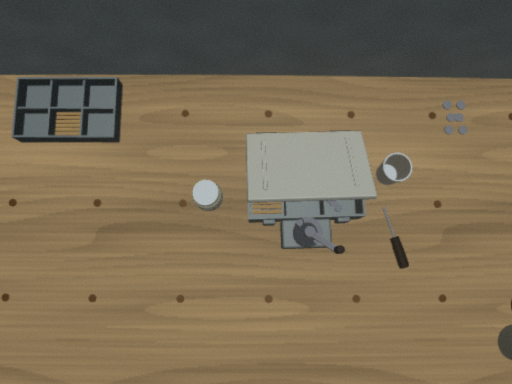

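The scene view shows the lid partly open, latch base at about (330,190) and knob at (361,158). The top view shows the knob at (339,249), hub (309,232), jar (207,195), cup (397,168) and screwdriver (398,240).

```bash
python3 - <<'E'
from h import *
import pickle
cs=pickle.load(open("c0.pkl","rb"))
for n in cs:
    c=cs[n];P=cloud(c);g=c["img"].max(2);z=P[...,2]
    roi=(P[...,0]>300)&(P[...,0]<900)&(abs(P[...,1])<350)
    print(n,"bench z",np.nanmedian(z[roi]))
    # ledge top plane ~60, lid
    for nm,(u,v) in {"scene":{"knob":(361,153),"hub":(330,181),"lid":(270,150),"jar":(236,240),"cup":(311,106)},
                 "top":{"knob":(339,249),"hub":(309,232),"ledgeL":(287,241),"lid":(300,165),"lidfront":(310,196),"jar":(206,187),"cup":(397,156),"sd":(400,250)}}[n].items():
        print(nm,P[v,u].round(1))
    # lid: bright, above 60
    lid=((g>120)&(z>90)&roi).astype(np.uint8)
    nl,lab,st,ce=cv2.connectedComponentsWithStats(lid)
    k=1+np.argmax(st[1:,4]);Q=P[lab==k];m=Q.mean(0);nn=np.linalg.svd(Q-m,full_matrices=False)[2][2];nn*=np.sign(nn[2])
    print("lid n",nn,"m",m,"tilt",np.arccos(nn[2]),"yaw",np.arctan2(-nn[1],-nn[0]),"z range",np.percentile(Q[:,2],[1,99]))
    r=cv2.minAreaRect(Q[:,:2].astype(np.float32));print(r, cv2.boxPoints(r).tolist())
    kn=(g<45)&(z>95)&roi&(abs(P[...,1])<200)&(P[...,0]<620);kk=P[kn]
    print("knob pts",len(kk),np.median(kk,0) if len(kk) else 0)
    t=kk[kk[:,2]>kk[:,2].max()-8];print(len(t),t.mean(0),t.min(0),t.max(0))
E
```

```text
scene bench z 0.15686642024934372
knob [ 478.4 -146.2  162.1]
hub [515.5 -78.  114.7]
lid [659.  -60.6 153. ]
jar [619.7 141.5  84.9]
cup [ 691.4 -335.3   79.4]
lid n [0.47499321 0.0114769  0.87991462] m [659.60048793 -68.87976981 153.54472227] tilt 0.4951138639468396 yaw -3.117435106364132 z range [ 99.36227988 193.66297376]
((672.55517578125, -140.2632293701172), (179.82078552246094, 393.6970520019531), 1.691098928451538) [[576.874755859375, 53.846214294433594], [588.4931640625, -339.6793518066406], [768.235595703125, -334.3726806640625], [756.6171875, 59.15289306640625]]
knob pts 104 [ 476.79066137 -144.06954728  145.34195842]
35 [ 476.45294018 -147.75383976  160.28854375] [ 469.86929233 -155.9981246   155.16575373] [ 483.18992831 -140.80432339  162.29597371]
top bench z 1.2877748466592038
knob [ 480.3 -147.9  163.9]
hub [519.8 -88.2 123.1]
ledgeL [502.2 -42.8  60.9]
lid [669.5 -66.7 149. ]
lidfront [592.  -82.4 193.5]
jar [628.3 151.1  89.2]
cup [ 710.  -314.2   75.1]
sd [ 481.7 -328.    25.9]
lid n [0.48172596 0.01657567 0.87616514] m [668.93689553 -84.18219433 151.72445863] tilt 0.5029485562047977 yaw -3.107197299596966 z range [100.2196359  194.85436071]
((676.2769165039062, -85.16001892089844), (179.5660400390625, 280.43292236328125), 1.9414803981781006) [[581.7950439453125, 51.9342155456543], [591.2957763671875, -228.3377227783203], [770.7587890625, -222.25425720214844], [761.258056640625, 58.01768493652344]]
knob pts 18 [ 478.67291236 -144.63202491  149.46369653]
8 [ 478.86755724 -145.24078789  157.39252899] [ 473.91466458 -148.39795054  153.95939104] [ 484.85325732 -143.18039965  160.3614299 ]
```

Measured: lid tilt about 0.50 rad, case yaw about 0.034, pivot about (524,-90), knob about (478,-148, z 162). The radius comes to 73–75 mm and the angle to about -0.7, so these agree with the given sizes. Now I'll move above lid_push with the fingers shut.

{"api": "servo_tool", "payload": {"moves": [{"travel": [0.33,0.47,0.15],"rotation": [0,0,0],"fingers": 1},{"travel": [0.66,0.95,0.25],"rotation": [0,0,0],"fingers": 1},{"travel": [0.66,0.95,0.25],"rotation": [0,0,0],"fingers": 1},{"travel": [0.66,0.95,0.25],"rotation": [0,0,0],"fingers": 1}], "force": 30}}

```text
t: 0.5
position: [301.4, -467.6, 262.0]
eef_rot: [-3.089, -0.568, -0.001]
contact_force: [-0.0, -0.5, 0.9]
gripper_width: 0.329
grip_force: 0.0
```

{"api": "servo_tool", "payload": {"moves": [{"travel": [0.66,0.95,0],"rotation": [0,0,0],"fingers": 1},{"travel": [0.66,0.95,0],"rotation": [0,0,0],"fingers": 1},{"travel": [0.66,0.95,0],"rotation": [0,0,0],"fingers": 1},{"travel": [0.66,0.95,0],"rotation": [0,0,0],"fingers": 1}]}}

```text
t: 0.9
position: [380.0, -354.1, 260.9]
eef_rot: [-3.088, -0.568, 0.0]
contact_force: [-0.3, -0.8, 0.5]
gripper_width: -0.003
grip_force: 0.0
```

{"api": "servo_tool", "payload": {"moves": [{"travel": [0.66,0.95,0],"rotation": [0,0,0],"fingers": 1},{"travel": [0.66,0.95,0],"rotation": [0,0,0],"fingers": 1},{"travel": [0.66,0.95,0],"rotation": [0,0,0],"fingers": 1},{"travel": [0.66,0.95,0],"rotation": [0,0,0],"fingers": 1}]}}

```text
t: 1.3
position: [459.4, -240.9, 261.1]
eef_rot: [-3.089, -0.568, -0.001]
contact_force: [-0.2, -0.4, -0.2]
gripper_width: -0.003
grip_force: 0.0
```

{"api": "servo_tool", "payload": {"moves": [{"travel": [0.66,0.95,0],"rotation": [0,0,0],"fingers": 1},{"travel": [0.66,0.95,0],"rotation": [0,0,0],"fingers": 1},{"travel": [0.66,0.95,0],"rotation": [0,0,0],"fingers": 1},{"travel": [0.66,0.95,0],"rotation": [0,0,0],"fingers": 1}]}}

```text
t: 1.7
position: [538.9, -127.3, 261.1]
eef_rot: [-3.09, -0.567, -0.001]
contact_force: [0.8, -0.5, 0.5]
gripper_width: -0.004
grip_force: 0.0
```

{"api": "servo_tool", "payload": {"moves": [{"travel": [0.65,0.93,0],"rotation": [0,0,0],"fingers": 1},{"travel": [0.65,0.93,0],"rotation": [0,0,0],"fingers": 1},{"travel": [0.65,0.93,0],"rotation": [0,0,0],"fingers": 1},{"travel": [0.65,0.93,0],"rotation": [0,0,0],"fingers": 1},{"travel": [0.65,0.93,0],"rotation": [0,0,0],"fingers": 1}]}}

```text
t: 2.2
position: [614.6, -18.6, 260.6]
eef_rot: [3.09, 0.563, -0.002]
contact_force: [0.9, 0.2, -0.1]
gripper_width: -0.003
grip_force: 0.0
```

{"api": "servo_tool", "payload": {"moves": [{"travel": [0,0,-0.3],"rotation": [0,0,0],"fingers": 1},{"travel": [0,0,-0.5],"rotation": [0,0,0],"fingers": 1},{"travel": [0,0,-0.56],"rotation": [0,0,0],"fingers": 1},{"travel": [-0.01,0,-0.62],"rotation": [0,0,0],"fingers": 1},{"travel": [-0.03,0,-0.67],"rotation": [0,0,0],"fingers": 1},{"travel": [-0.05,0,-0.72],"rotation": [0,0,0],"fingers": 1},{"travel": [-0.07,0,-0.77],"rotation": [0,0,0],"fingers": 1},{"travel": [-0.09,0,-0.82],"rotation": [0,0,0],"fingers": 1}]}}

```text
t: 3.0
position: [604.2, -17.4, 163.3]
eef_rot: [3.09, 0.562, 0.002]
contact_force: [-0.7, -0.3, 3.4]
gripper_width: 0.001
grip_force: 1.7
```

{"api": "servo_tool", "payload": {"moves": [{"travel": [-0.02,0,-0.06],"rotation": [0,0,0],"fingers": 1},{"travel": [-0.04,0,-0.12],"rotation": [0,0,0],"fingers": 1},{"travel": [-0.06,0,-0.18],"rotation": [0,0,0],"fingers": 1},{"travel": [-0.08,0,-0.24],"rotation": [0,0,0],"fingers": 1},{"travel": [-0.09,0,-0.3],"rotation": [0,0,0],"fingers": 1},{"travel": [-0.1,0,-0.36],"rotation": [0,0,0],"fingers": 1},{"travel": [-0.1,0,-0.41],"rotation": [0,0,0],"fingers": 1},{"travel": [-0.1,0,-0.44],"rotation": [0,0,0],"fingers": 1}]}}

```text
t: 3.8
position: [591.6, -17.3, 109.2]
eef_rot: [-3.091, -0.562, 0.002]
contact_force: [-2.1, 0.6, 2.8]
gripper_width: 0.0
grip_force: 1.5
```

{"api": "servo_tool", "payload": {"moves": [{"travel": [0,0,-0.01],"rotation": [0,0,0],"fingers": 1},{"travel": [0,0,-0.02],"rotation": [0,0,0],"fingers": 1},{"travel": [0,0,-0.03],"rotation": [0,0,0],"fingers": 1},{"travel": [0,0,-0.04],"rotation": [0,0,0],"fingers": 1},{"travel": [0,0,-0.05],"rotation": [0,0,0],"fingers": 1},{"travel": [0,0,-0.055],"rotation": [0,0,0],"fingers": 1},{"travel": [0,0,-0.06],"rotation": [0,0,0],"fingers": 1},{"travel": [0,0,-0.06],"rotation": [0,0,0],"fingers": 1}]}}

```text
t: 4.6
position: [592.1, -17.4, 102.8]
eef_rot: [3.091, 0.562, 0.0]
contact_force: [-1.5, -0.2, 0.6]
gripper_width: 0.001
grip_force: 0.6
```

{"api": "servo_tool", "payload": {"moves": [{"travel": [0,0,-0.004],"rotation": [0,0,0],"fingers": 1},{"travel": [0,0,-0.008],"rotation": [0,0,0],"fingers": 1},{"travel": [0,0,-0.012],"rotation": [0,0,0],"fingers": 1},{"travel": [0,0,-0.012],"rotation": [0,0,0],"fingers": 1}]}}

```text
t: 5.0
position: [592.1, -17.4, 101.4]
eef_rot: [-3.091, -0.562, -0.0]
contact_force: [-2.4, 0.7, 2.0]
gripper_width: -0.006
grip_force: 1.0
```

{"api": "servo_tool", "payload": {"moves": [{"travel": [0,0,-0.004],"rotation": [0,0,0],"fingers": 1},{"travel": [0,0,-0.008],"rotation": [0,0,0],"fingers": 1},{"travel": [0,0,-0.012],"rotation": [0,0,0],"fingers": 1},{"travel": [0,0,-0.012],"rotation": [0,0,0],"fingers": 1}]}}

```text
t: 5.4
position: [592.0, -17.4, 100.1]
eef_rot: [-3.091, -0.562, 0.0]
contact_force: [-2.3, -0.8, 3.9]
gripper_width: 0.006
grip_force: 2.0
```

{"api": "servo_tool", "payload": {"moves": [{"travel": [0,0,-0.004],"rotation": [0,0,0],"fingers": 1},{"travel": [0,0,-0.008],"rotation": [0,0,0],"fingers": 1},{"travel": [0,0,-0.008],"rotation": [0,0,0],"fingers": 1}]}}

```text
t: 5.7
position: [592.0, -17.4, 100.0]
eef_rot: [-3.091, -0.562, 0.0]
contact_force: [-5.0, -1.1, 12.4]
gripper_width: -0.001
grip_force: 6.1
```

Force jumped to 12 N at z = 100.0, so the lid is shut. I'll back off and go above the point behind the knob.

{"api": "servo_tool", "payload": {"moves": [{"travel": [0,0,0.1],"rotation": [0,0,0],"fingers": 1},{"travel": [0,0,0.5],"rotation": [0,0,0],"fingers": 1},{"travel": [-0.1,-0.1,0.85],"rotation": [0,0,-0.04],"fingers": 1},{"travel": [-0.4,-0.4,0.9],"rotation": [0,0,-0.08],"fingers": 1},{"travel": [-0.7,-0.7,0.9],"rotation": [0,0,-0.12],"fingers": 1},{"travel": [-1,-0.93,0.9],"rotation": [0,0,-0.16],"fingers": 1},{"travel": [-1,-0.93,0.9],"rotation": [0,0,-0.2],"fingers": 1},{"travel": [-1,-0.93,0.9],"rotation": [0,0,-0.24],"fingers": 1}]}}

```text
t: 6.5
position: [471.5, -130.1, 207.8]
eef_rot: [3.078, -0.627, 0.003]
contact_force: [0.4, 0.6, 0.2]
gripper_width: -0.003
grip_force: 0.0
```

{"api": "servo_tool", "payload": {"moves": [{"travel": [-0.1,0,0],"rotation": [0,0,-0.04],"fingers": 1},{"travel": [-0.2,0,0],"rotation": [0,0,-0.08],"fingers": 1},{"travel": [-0.2,0,0],"rotation": [0,0,-0.09],"fingers": 1},{"travel": [-0.2,0,0],"rotation": [0,0,-0.09],"fingers": 1}]}}

```text
t: 6.9
position: [448.4, -129.2, 207.6]
eef_rot: [-2.963, 1.044, -0.002]
contact_force: [-0.4, -0.0, 0.8]
gripper_width: -0.001
grip_force: 0.0
```

```bash
cat > m.py <<'E'
from h import *
def look(tag):
    s=manip.get_state();a=s["eef_rot"];Rm=cv2.Rodrigues(a)[0]
    print("tcp",s["position"].round(1),"xang",np.arctan2(Rm[1,0],Rm[0,0]).round(3),"j6",s["joint_pos"][5].round(2),"F",s["contact_force"].round(1),"t",s["t"])
    ims=[]
    for n in("scene","top"):
        c=cap(n);P=cloud(c);x,y,z=np.moveaxis(P,-1,0);g=c["img"].max(2);ims.append(c["img"])
        lid=(abs(x-680)<60)&(abs(y+60)<70)&(z>80)&(z<130)
        Q=P[lid]
        if len(Q)>50:
            k=np.c_[Q[:,:2],np.ones(len(Q))];co=np.linalg.lstsq(k,Q[:,2],rcond=None)[0];print(n,"lid z",np.median(Q[:,2]).round(1),"slope",co[:2].round(3),len(Q))
        hub=(np.hypot(x-524,y+90)<12)&(z>90)&(z<150)
        if hub.any(): print(n,"hub z pct",np.percentile(z[hub],[20,50,80]).round(1),hub.sum())
        kn=(abs(np.hypot(x-524,y+90)-75)<14)&(z>140)&(z<178)&(g<50)
        if kn.any(): print(n,"knob",P[kn].mean(0).round(1),"max",np.percentile(P[kn][:,2],95).round(1),kn.sum())
    v=np.hstack([cv2.resize(i[100:300,180:440],(400,308)) for i in ims]);cv2.imwrite(f"pics/{tag}.png",v)
E
python3 -c "
from m import *
look('a1')"
```

```text
tcp [ 448.4 -129.2  207.6] xang -0.677 j6 1.94 F [-0.4 -0.   0.8] t 6.9
scene lid z 99.6 slope [-0.007  0.013] 2165
scene hub z pct [ 97.9 121.2 123. ] 85
scene knob [ 476.5 -146.1  154.4] max 161.7 64
top lid z 100.5 slope [-0.001  0.   ] 2911
top hub z pct [121.7 123.9 125.4] 83
```

View pics/a1.png

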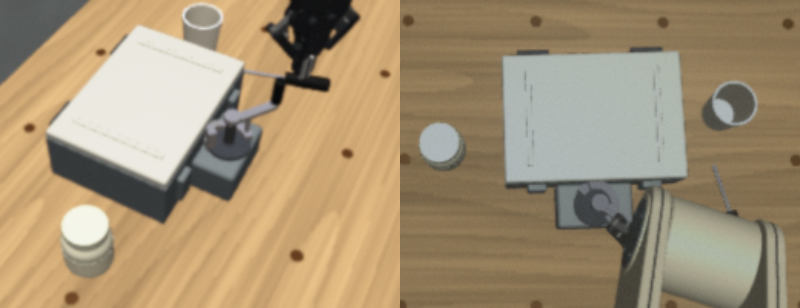

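Lid is shut (z about 100, level). The knob is seen at about (278,92) in the left crop, and the gripper stands behind it. I'll refine the pivot from the closed lid's rectangle and the hub.

```bash
python3 - <<'E'
from h import *
c=cap("top");P=cloud(c);x,y,z=np.moveaxis(P,-1,0);g=c["img"].max(2)
m=((z>92)&(z<108)&(g>110)&(abs(x-660)<140)&(abs(y+85)<170)).astype(np.uint8)
nl,lab,st,ce=cv2.connectedComponentsWithStats(m);k=1+np.argmax(st[1:,4])
r=cv2.minAreaRect(P[lab==k][:,:2].astype(np.float32));print(r)
a=np.radians(r[2]);a=(a+np.pi/4)%(np.pi/2)-np.pi/4
ctr=np.array(r[0]);print("yaw",a,"pivot",ctr-135*np.array([np.cos(a),np.sin(a)]))
h=(np.hypot(x-524,y+90)<22)&(z>119)&(z<130);Q=P[h];print(Q.mean(0),len(Q),Q.min(0),Q.max(0))
hb=(np.hypot(x-524,y+90)<45)&(z>66)&(z<105);print(cv2.minEnclosingCircle(P[hb][:,:2].astype(np.float32)))
for n in("scene",):
    c=cap(n);P=cloud(c);x,y,z=np.moveaxis(P,-1,0);g=c["img"].max(2)
    kn=(abs(np.hypot(x-524,y+90)-75)<14)&(z>159)&(z<168)&(y<-120);print("knobtop",P[kn].mean(0),P[kn].min(0),P[kn].max(0),kn.sum())
E
```

```text
((657.599365234375, -85.8583984375), (199.9040069580078, 281.0531921386719), 1.700344204902649)
yaw 0.029676604792756356 pivot [522.65880818 -89.86415205]
[522.28070447 -89.83454073 123.99493839] 99 [ 510.65927663 -102.28966469  119.4688994 ] [533.70406635 -77.29867529 127.90983787]
((529.1937255859375, -88.86167907714844), 41.8931884765625)
knobtop [ 478.62062159 -149.95286245  160.7144721 ] [ 470.0354835  -158.90944598  159.01529496] [ 486.91083951 -142.47808415  162.42788067] 36
```

{"api": "servo_tool", "payload": {"moves": [{"travel": [0,0,-0.2],"rotation": [0,0,0],"fingers": 1},{"travel": [0,0,-0.4],"rotation": [0,0,0],"fingers": 1},{"travel": [0,0,-0.55],"rotation": [0,0,0],"fingers": 1},{"travel": [0,0,-0.6],"rotation": [0,0,0],"fingers": 1},{"travel": [0,0,-0.6],"rotation": [0,0,0],"fingers": 1}]}}

```text
t: 7.6
position: [447.8, -128.8, 134.5]
eef_rot: [2.964, -1.043, -0.003]
contact_force: [0.1, -1.1, 0.5]
gripper_width: 0.002
grip_force: 0.0
```

```bash
cat > tab.py <<'E'
import numpy as np
def F(p,d=20): return np.array([522.5,-89.9])+75*np.array([np.sin(p),-np.cos(p)])-d*np.array([np.cos(p),np.sin(p)])
def tab(a,b,n=8,start=None):
    # rows relative to the commanded pose at psi=a
    s=F(a) if start is None else np.array(start)
    for p in np.linspace(a,b,n+1)[1:]: print(round(p,3),((F(p)-s)/120).round(3).tolist(),"rot",round((p-a)/np.pi,3))
E
python3 -c "
from tab import *
print(F(-.677));tab(-.677,-.2,8,(448.4,-129.2));print();tab(-.2,.3);print();tab(.3,.5,8);print();tab(.5,.7,8)"
```

```text
[ 459.9265771 -135.8300201]
-0.617 [0.12, -0.086] rot 0.019
-0.558 [0.145, -0.115] rot 0.038
-0.498 [0.172, -0.142] rot 0.057
-0.438 [0.201, -0.168] rot 0.076
-0.379 [0.231, -0.192] rot 0.095
-0.319 [0.263, -0.214] rot 0.114
-0.26 [0.296, -0.234] rot 0.133
-0.2 [0.33, -0.252] rot 0.152

-0.138 [0.037, -0.017] rot 0.02
-0.075 [0.074, -0.031] rot 0.04
-0.013 [0.113, -0.043] rot 0.06
0.05 [0.152, -0.053] rot 0.08
0.112 [0.192, -0.06] rot 0.099
0.175 [0.232, -0.065] rot 0.119
0.238 [0.273, -0.067] rot 0.139
0.3 [0.313, -0.067] rot 0.159

0.325 [0.016, 0.001] rot 0.008
0.35 [0.032, 0.002] rot 0.016
0.375 [0.048, 0.004] rot 0.024
0.4 [0.064, 0.006] rot 0.032
0.425 [0.08, 0.008] rot 0.04
0.45 [0.096, 0.011] rot 0.048
0.475 [0.112, 0.014] rot 0.056
0.5 [0.128, 0.018] rot 0.064

0.525 [0.016, 0.004] rot 0.008
0.55 [0.031, 0.008] rot 0.016
0.575 [0.047, 0.013] rot 0.024
0.6 [0.062, 0.018] rot 0.032
0.625 [0.077, 0.024] rot 0.04
0.65 [0.092, 0.03] rot 0.048
0.675 [0.107, 0.036] rot 0.056
0.7 [0.122, 0.043] rot 0.064
```

{"api": "servo_tool", "payload": {"moves": [{"travel": [0.06,-0.043,0],"rotation": [0,0,0.005],"fingers": 1},{"travel": [0.1,-0.072,0],"rotation": [0,0,0.01],"fingers": 1},{"travel": [0.12,-0.086,0],"rotation": [0,0,0.019],"fingers": 1},{"travel": [0.145,-0.115,0],"rotation": [0,0,0.038],"fingers": 1},{"travel": [0.172,-0.142,0],"rotation": [0,0,0.057],"fingers": 1},{"travel": [0.201,-0.168,0],"rotation": [0,0,0.076],"fingers": 1},{"travel": [0.231,-0.192,0],"rotation": [0,0,0.095],"fingers": 1},{"travel": [0.263,-0.214,0],"rotation": [0,0,0.114],"fingers": 1}]}}

```text
t: 8.4
position: [479.6, -154.8, 135.6]
eef_rot: [-3.102, 0.494, 0.001]
contact_force: [-1.8, 0.6, -0.6]
gripper_width: 0.002
grip_force: 1.1
```

```bash
python3 -c "
from m import *
look('a2')"
```

```text
tcp [ 479.6 -154.8  135.6] xang -0.316 j6 1.55 F [-1.8  0.6 -0.6] t 8.4
scene lid z 99.7 slope [-0.006  0.012] 2160
scene hub z pct [ 98.6 121.  122.4] 85
scene knob [ 485.8 -145.4  154.8] max 169.7 71
top lid z 100.4 slope [ 0.002 -0.001] 2902
top hub z pct [121.9 123.5 124.9] 84
```

View pics/a2.png

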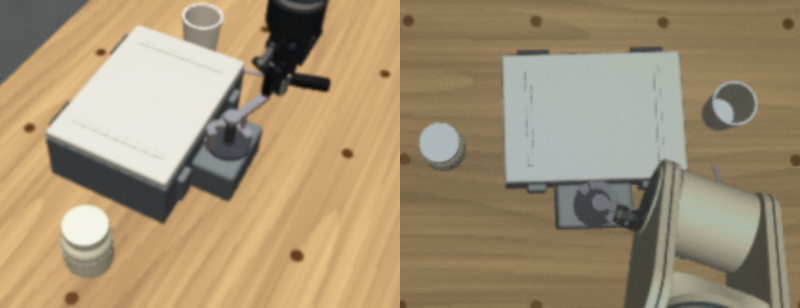

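The handle follows: the knob is now at about (268,88) in the left crop, with 2 N on the tool. Continuing.

{"api": "servo_tool", "payload": {"moves": [{"travel": [0.033,-0.02,0],"rotation": [0,0,0.019],"fingers": 1},{"travel": [0.067,-0.038,0],"rotation": [0,0,0.038],"fingers": 1},{"travel": [0.104,-0.055,0],"rotation": [0,0,0.058],"fingers": 1},{"travel": [0.141,-0.069,0],"rotation": [0,0,0.078],"fingers": 1},{"travel": [0.18,-0.081,0],"rotation": [0,0,0.098],"fingers": 1},{"travel": [0.219,-0.091,0],"rotation": [0,0,0.118],"fingers": 1}]}}

```text
t: 9.1
position: [505.6, -165.6, 135.4]
eef_rot: [-3.14, -0.083, 0.001]
contact_force: [-2.9, 0.4, -0.6]
gripper_width: 0.0
grip_force: 1.1
```

```bash
python3 -c "
from tab import *
print(F(.05));tab(.05,.25);tab(.25,.45)
from m import *
look('a3')"
```

```text
[ 506.27343249 -165.80585292]
0.075 [0.016, -0.003] rot 0.008
0.1 [0.032, -0.006] rot 0.016
0.125 [0.048, -0.008] rot 0.024
0.15 [0.064, -0.01] rot 0.032
0.175 [0.08, -0.012] rot 0.04
0.2 [0.096, -0.013] rot 0.048
0.225 [0.112, -0.014] rot 0.056
0.25 [0.128, -0.014] rot 0.064
0.275 [0.016, 0.0] rot 0.008
0.3 [0.032, 0.0] rot 0.016
0.325 [0.048, 0.001] rot 0.024
0.35 [0.065, 0.003] rot 0.032
0.375 [0.081, 0.004] rot 0.04
0.4 [0.097, 0.006] rot 0.048
0.425 [0.113, 0.009] rot 0.056
0.45 [0.129, 0.012] rot 0.064
tcp [ 505.6 -165.6  135.4] xang 0.053 j6 1.18 F [-2.9  0.4 -0.6] t 9.1
scene lid z 99.6 slope [-0.007  0.012] 2162
scene hub z pct [ 99.5 121.3 122.6] 85
scene knob [ 513.6 -155.1  153.3] max 163.3 90
top lid z 100.5 slope [ 0.002 -0.001] 2895
top hub z pct [122.1 123.7 124.8] 84
```

{"api": "servo_tool", "payload": {"moves": [{"travel": [0.032,-0.006,0],"rotation": [0,0,0.016],"fingers": 1},{"travel": [0.064,-0.01,0],"rotation": [0,0,0.032],"fingers": 1},{"travel": [0.096,-0.013,0],"rotation": [0,0,0.048],"fingers": 1},{"travel": [0.128,-0.014,0],"rotation": [0,0,0.064],"fingers": 1}]}}

```text
t: 9.6
position: [521.0, -167.3, 135.3]
eef_rot: [-3.117, -0.395, 0.001]
contact_force: [-1.2, -0.4, -1.2]
gripper_width: 0.005
grip_force: 0.9
```

{"api": "servo_tool", "payload": {"moves": [{"travel": [0.032,0,0],"rotation": [0,0,0.016],"fingers": 1},{"travel": [0.065,0.003,0],"rotation": [0,0,0.032],"fingers": 1},{"travel": [0.097,0.006,0],"rotation": [0,0,0.048],"fingers": 1},{"travel": [0.129,0.012,0],"rotation": [0,0,0.064],"fingers": 1}]}}

```text
t: 10.0
position: [536.4, -165.9, 135.2]
eef_rot: [-3.061, -0.706, 0.001]
contact_force: [-2.9, -0.5, -0.5]
gripper_width: -0.003
grip_force: 1.7
```

```bash
python3 -c "
from tab import *
print(F(.45));tab(.45,.65,4);tab(.65,.85,4);tab(.85,1.,6)
from m import *
look('a3')"
```

```text
[ 537.11347301 -166.13284336]
0.5 [0.032, 0.007] rot 0.016
0.55 [0.063, 0.015] rot 0.032
0.6 [0.094, 0.025] rot 0.048
0.65 [0.124, 0.037] rot 0.064
0.7 [0.03, 0.013] rot 0.016
0.75 [0.059, 0.028] rot 0.032
0.8 [0.087, 0.043] rot 0.048
0.85 [0.114, 0.061] rot 0.064
0.875 [0.013, 0.009] rot 0.008
0.9 [0.026, 0.019] rot 0.016
0.925 [0.039, 0.028] rot 0.024
0.95 [0.052, 0.039] rot 0.032
0.975 [0.064, 0.049] rot 0.04
1.0 [0.076, 0.06] rot 0.048
tcp [ 536.4 -165.9  135.2] xang 0.453 j6 0.8 F [-2.9 -0.5 -0.5] t 10.0
scene lid z 99.7 slope [-0.005  0.012] 2153
scene hub z pct [ 96.9 120.4 122.2] 91
scene knob [ 542.9 -152.1  154.3] max 163.5 105
top lid z 100.5 slope [-0.  0.] 2902
top hub z pct [122.1 123.3 125. ] 84
```

{"api": "servo_tool", "payload": {"moves": [{"travel": [0.032,0.007,0],"rotation": [0,0,0.016],"fingers": 1},{"travel": [0.063,0.015,0],"rotation": [0,0,0.032],"fingers": 1},{"travel": [0.094,0.025,0],"rotation": [0,0,0.048],"fingers": 1},{"travel": [0.124,0.037,0],"rotation": [0,0,0.064],"fingers": 1}]}}

```text
t: 10.5
position: [550.9, -161.7, 135.2]
eef_rot: [2.975, 1.009, -0.002]
contact_force: [-6.2, -3.0, 3.5]
gripper_width: -0.001
grip_force: 3.6
```

```bash
python3 -c "
from m import *
look('a3')"
```

```text
tcp [ 550.9 -161.7  135.2] xang 0.654 j6 0.61 F [-6.2 -3.   3.5] t 10.5
scene lid z 99.6 slope [-0.007  0.013] 2166
scene hub z pct [ 97.9 121.6 123. ] 91
scene knob [ 556.1 -145.9  153.8] max 162.1 96
top lid z 100.5 slope [0.001 0.001] 2895
top hub z pct [122.  123.7 125.3] 85
top knob [ 568.  -140.4  143.2] max 144.1 3
```

{"api": "servo_tool", "payload": {"moves": [{"travel": [0.015,0.007,0],"rotation": [0,0,0.008],"fingers": 1},{"travel": [0.03,0.013,0],"rotation": [0,0,0.016],"fingers": 1},{"travel": [0.045,0.02,0],"rotation": [0,0,0.024],"fingers": 1},{"travel": [0.059,0.028,0],"rotation": [0,0,0.032],"fingers": 1},{"travel": [0.073,0.035,0],"rotation": [0,0,0.04],"fingers": 1},{"travel": [0.087,0.043,0],"rotation": [0,0,0.048],"fingers": 1}]}}

```text
t: 11.2
position: [561.9, -156.3, 135.1]
eef_rot: [2.889, 1.235, -0.001]
contact_force: [-1.3, -0.9, 0.7]
gripper_width: -0.002
grip_force: 1.1
```

```bash
python3 -c "
from tab import *
tab(.8,.95,6);tab(.95,1.1,6);tab(1.1,1.25,6)
from m import *
look('a3')"
```

```text
0.825 [0.014, 0.008] rot 0.008
0.85 [0.027, 0.017] rot 0.016
0.875 [0.041, 0.026] rot 0.024
0.9 [0.054, 0.036] rot 0.032
0.925 [0.067, 0.046] rot 0.04
0.95 [0.079, 0.056] rot 0.048
0.975 [0.012, 0.01] rot 0.008
1.0 [0.024, 0.021] rot 0.016
1.025 [0.036, 0.032] rot 0.024
1.05 [0.048, 0.044] rot 0.032
1.075 [0.059, 0.055] rot 0.04
1.1 [0.07, 0.067] rot 0.048
1.125 [0.011, 0.012] rot 0.008
1.15 [0.021, 0.025] rot 0.016
1.175 [0.031, 0.037] rot 0.024
1.2 [0.041, 0.05] rot 0.032
1.225 [0.05, 0.063] rot 0.04
1.25 [0.059, 0.077] rot 0.048
tcp [ 561.9 -156.3  135.1] xang 0.808 j6 0.47 F [-1.3 -0.9  0.7] t 11.2
scene lid z 99.6 slope [-0.005  0.012] 2158
scene hub z pct [100.9 121.5 123.5] 89
scene knob [ 566.2 -139.1  155.3] max 166.5 102
top lid z 100.5 slope [-0.  0.] 2907
top hub z pct [123.2 124.5 126.4] 85
```

{"api": "servo_tool", "payload": {"moves": [{"travel": [0.014,0.008,0],"rotation": [0,0,0.008],"fingers": 1},{"travel": [0.027,0.017,0],"rotation": [0,0,0.016],"fingers": 1},{"travel": [0.041,0.026,0],"rotation": [0,0,0.024],"fingers": 1},{"travel": [0.041,0.026,0],"rotation": [0,0,0.024],"fingers": 1}]}}

```text
t: 11.7
position: [566.9, -153.2, 135.1]
eef_rot: [2.841, 1.342, -0.001]
contact_force: [-3.4, -2.8, 2.1]
gripper_width: -0.003
grip_force: 2.0
```

```bash
python3 -c "
from m import *
look('a4')"
```

```text
tcp [ 566.9 -153.2  135.1] xang 0.882 j6 0.4 F [-3.4 -2.8  2.1] t 11.7
scene lid z 99.7 slope [-0.007  0.013] 2167
scene hub z pct [101.  122.9 124.6] 86
scene knob [ 570.6 -134.5  156.4] max 170.4 95
top lid z 100.5 slope [ 0.002 -0.   ] 2905
top hub z pct [124.3 125.5 127. ] 84
top knob [ 579.9 -128.7  146.9] max 147.0 2
```

View pics/a4.png

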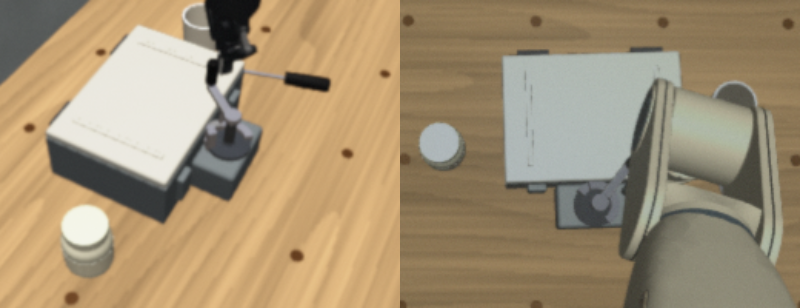

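{"api": "servo_tool", "payload": {"moves": [{"travel": [0.013,0.01,0],"rotation": [0,0,0.008],"fingers": 1},{"travel": [0.026,0.02,0],"rotation": [0,0,0.016],"fingers": 1},{"travel": [0.038,0.03,0],"rotation": [0,0,0.024],"fingers": 1},{"travel": [0.05,0.04,0],"rotation": [0,0,0.032],"fingers": 1},{"travel": [0.062,0.051,0],"rotation": [0,0,0.04],"fingers": 1},{"travel": [0.074,0.062,0],"rotation": [0,0,0.048],"fingers": 1},{"travel": [0.074,0.062,0],"rotation": [0,0,0.048],"fingers": 1}]}}

```text
t: 12.5
position: [575.5, -146.5, 135.3]
eef_rot: [2.731, 1.552, -0.002]
contact_force: [-5.7, -6.5, 3.7]
gripper_width: 0.003
grip_force: 4.3
```

```bash
python3 -c "
from tab import *
tab(1.025,1.225,8);tab(1.225,1.35,5)
from m import *
look('a5')"
```

```text
1.05 [0.012, 0.011] rot 0.008
1.075 [0.023, 0.023] rot 0.016
1.1 [0.034, 0.035] rot 0.024
1.125 [0.044, 0.047] rot 0.032
1.15 [0.055, 0.059] rot 0.04
1.175 [0.065, 0.072] rot 0.048
1.2 [0.074, 0.085] rot 0.056
1.225 [0.084, 0.098] rot 0.064
1.25 [0.009, 0.013] rot 0.008
1.275 [0.018, 0.027] rot 0.016
1.3 [0.026, 0.041] rot 0.024
1.325 [0.034, 0.055] rot 0.032
1.35 [0.042, 0.069] rot 0.04
tcp [ 575.5 -146.5  135.3] xang 1.033 j6 0.27 F [-5.7 -6.5  3.7] t 12.5
scene lid z 99.6 slope [-0.007  0.012] 2168
scene hub z pct [ 98.3 124.3 126.2] 91
scene knob [ 577.9 -126.1  155.9] max 165.6 95
top lid z 100.6 slope [-0.     0.002] 2906
top hub z pct [126.2 127.6 128.8] 84
```

{"api": "servo_tool", "payload": {"moves": [{"travel": [0.012,0.011,0],"rotation": [0,0,0.008],"fingers": 1},{"travel": [0.023,0.023,0],"rotation": [0,0,0.016],"fingers": 1},{"travel": [0.034,0.035,0],"rotation": [0,0,0.024],"fingers": 1},{"travel": [0.044,0.047,0],"rotation": [0,0,0.032],"fingers": 1},{"travel": [0.055,0.059,0],"rotation": [0,0,0.04],"fingers": 1},{"travel": [0.055,0.059,0],"rotation": [0,0,0.04],"fingers": 1}]}}

```text
t: 13.2
position: [582.9, -138.8, 135.3]
eef_rot: [2.628, 1.719, 0.001]
contact_force: [-2.7, -5.8, 2.9]
gripper_width: 0.004
grip_force: 2.8
```

```bash
python3 -c "
from tab import *
tab(1.15,1.3,6);tab(1.3,1.4,4)
from m import *
look('a6')"
```

```text
1.175 [0.01, 0.013] rot 0.008
1.2 [0.02, 0.026] rot 0.016
1.225 [0.029, 0.039] rot 0.024
1.25 [0.038, 0.052] rot 0.032
1.275 [0.047, 0.066] rot 0.04
1.3 [0.055, 0.08] rot 0.048
1.325 [0.008, 0.014] rot 0.008
1.35 [0.016, 0.028] rot 0.016
1.375 [0.023, 0.043] rot 0.024
1.4 [0.03, 0.057] rot 0.032
tcp [ 582.9 -138.8  135.3] xang 1.159 j6 0.16 F [-2.7 -5.8  2.9] t 13.2
scene lid z 99.7 slope [-0.009  0.013] 2158
scene hub z pct [ 97.8 124.8 128. ] 102
scene knob [ 582.6 -117.9  158.3] max 167.1 98
top lid z 100.5 slope [ 0.003 -0.001] 2872
top hub z pct [127.9 129.1 130.8] 87
```

{"api": "servo_tool", "payload": {"moves": [{"travel": [0.01,0.013,0],"rotation": [0,0,0.008],"fingers": 1},{"travel": [0.02,0.026,0],"rotation": [0,0,0.016],"fingers": 1},{"travel": [0.029,0.039,0],"rotation": [0,0,0.024],"fingers": 1},{"travel": [0.038,0.052,0],"rotation": [0,0,0.032],"fingers": 1},{"travel": [0.047,0.066,0],"rotation": [0,0,0.04],"fingers": 1},{"travel": [0.055,0.08,0],"rotation": [0,0,0.048],"fingers": 1},{"travel": [0.055,0.08,0],"rotation": [0,0,0.048],"fingers": 1}]}}

```text
t: 14.0
position: [589.7, -129.3, 135.4]
eef_rot: [2.492, 1.911, 0.001]
contact_force: [-2.1, -6.2, 3.2]
gripper_width: 0.004
grip_force: 3.1
```

```bash
python3 -c "
from tab import *
tab(1.3,1.425,5)
from m import *
look('a7')"
```

```text
1.325 [0.008, 0.014] rot 0.008
1.35 [0.016, 0.028] rot 0.016
1.375 [0.023, 0.043] rot 0.024
1.4 [0.03, 0.057] rot 0.032
1.425 [0.037, 0.072] rot 0.04
tcp [ 589.7 -129.3  135.4] xang 1.309 j6 0.03 F [-2.1 -6.2  3.2] t 14.0
scene lid z 99.6 slope [-0.007  0.012] 2161
scene hub z pct [101.7 127.7 130.2] 107
scene knob [ 586.6 -108.6  158.9] max 169.0 114
top lid z 100.6 slope [0.001 0.   ] 2644
top hub z pct [130.  131.1 133. ] 47
```

{"api": "servo_tool", "payload": {"moves": [{"travel": [0.008,0.014,0],"rotation": [0,0,0.008],"fingers": 1},{"travel": [0.016,0.028,0],"rotation": [0,0,0.016],"fingers": 1},{"travel": [0.023,0.043,0],"rotation": [0,0,0.024],"fingers": 1},{"travel": [0.03,0.057,0],"rotation": [0,0,0.032],"fingers": 1},{"travel": [0.037,0.072,0],"rotation": [0,0,0.04],"fingers": 1},{"travel": [0.037,0.072,0],"rotation": [0,0,0.04],"fingers": 1}]}}

```text
t: 14.7
position: [594.1, -120.9, 135.5]
eef_rot: [2.367, 2.063, 0.001]
contact_force: [-1.8, -7.8, 3.4]
gripper_width: 0.001
grip_force: 3.7
```

```bash
python3 -c "
from tab import *
tab(1.425,1.525,4);tab(1.525,1.625,4);tab(1.625,1.7,3)
from m import *
look('a8')"
```

```text
1.45 [0.006, 0.015] rot 0.008
1.475 [0.012, 0.03] rot 0.016
1.5 [0.017, 0.045] rot 0.024
1.525 [0.023, 0.061] rot 0.032
1.55 [0.005, 0.015] rot 0.008
1.575 [0.009, 0.031] rot 0.016
1.6 [0.013, 0.047] rot 0.024
1.625 [0.016, 0.063] rot 0.032
1.65 [0.003, 0.016] rot 0.008
1.675 [0.006, 0.032] rot 0.016
1.7 [0.008, 0.048] rot 0.024
tcp [ 594.1 -120.9  135.5] xang 1.434 j6 -0.08 F [-1.8 -7.8  3.4] t 14.7
scene lid z 99.7 slope [-0.007  0.013] 2158
scene hub z pct [101.2 126.5 131.4] 111
scene knob [ 588.6 -100.8  160.1] max 170.4 123
top lid z 100.5 slope [0.001 0.001] 2378
top hub z pct [130.9 131.2 131.5] 2
```

{"api": "servo_tool", "payload": {"moves": [{"travel": [0.006,0.015,0],"rotation": [0,0,0.008],"fingers": 1},{"travel": [0.012,0.03,0],"rotation": [0,0,0.016],"fingers": 1},{"travel": [0.017,0.045,0],"rotation": [0,0,0.024],"fingers": 1},{"travel": [0.023,0.061,0],"rotation": [0,0,0.032],"fingers": 1},{"travel": [0.023,0.061,0],"rotation": [0,0,0.032],"fingers": 1}]}}

```text
t: 15.3
position: [597.0, -113.2, 135.4]
eef_rot: [2.261, 2.18, 0.002]
contact_force: [0.9, -2.9, 1.7]
gripper_width: -0.001
grip_force: 1.2
```

```bash
python3 -c "
from m import *
look('a9')"
```

```text
tcp [ 597.  -113.2  135.4] xang 1.534 j6 -0.17 F [ 0.9 -2.9  1.7] t 15.3
scene lid z 99.6 slope [-0.007  0.013] 2153
scene hub z pct [101.7 127.3 133.5] 114
scene knob [590.2 -92.  161.1] max 171.5 122
top lid z 100.6 slope [0.001 0.   ] 2118
```

{"api": "servo_tool", "payload": {"moves": [{"travel": [0.004,0.012,0],"rotation": [0,0,0.006],"fingers": 1},{"travel": [0.004,0.012,0],"rotation": [0,0,0.006],"fingers": 1},{"travel": [0.007,0.025,0],"rotation": [0,0,0.013],"fingers": 1},{"travel": [0.007,0.025,0],"rotation": [0,0,0.013],"fingers": 1},{"travel": [0.007,0.025,0],"rotation": [0,0,0.013],"fingers": 1}]}}

```text
t: 15.9
position: [597.5, -110.1, 135.2]
eef_rot: [2.216, 2.226, 0.0]
contact_force: [0.8, -4.5, 3.0]
gripper_width: 0.005
grip_force: 2.3
```

```bash
python3 -c "
from tab import *
tab(1.565,1.885,8);
from m import *
look('b1')"
```

```text
1.605 [0.006, 0.025] rot 0.013
1.645 [0.012, 0.05] rot 0.025
1.685 [0.016, 0.076] rot 0.038
1.725 [0.019, 0.102] rot 0.051
1.765 [0.021, 0.127] rot 0.064
1.805 [0.023, 0.153] rot 0.076
1.845 [0.023, 0.179] rot 0.089
1.885 [0.022, 0.205] rot 0.102
tcp [ 597.5 -110.1  135.2] xang 1.576 j6 -0.21 F [ 0.8 -4.5  3. ] t 15.9
scene lid z 99.7 slope [-0.007  0.013] 2152
scene hub z pct [101.5 127.5 134.3] 116
scene knob [590.9 -89.1 161. ] max 173.8 130
top lid z 100.6 slope [ 0.002 -0.002] 2031
```

{"api": "servo_tool", "payload": {"moves": [{"travel": [0.003,0.012,0],"rotation": [0,0,0.006],"fingers": 1},{"travel": [0.003,0.012,0],"rotation": [0,0,0.006],"fingers": 1},{"travel": [0.006,0.025,0],"rotation": [0,0,0.013],"fingers": 1},{"travel": [0.006,0.025,0],"rotation": [0,0,0.013],"fingers": 1},{"travel": [0.006,0.025,0],"rotation": [0,0,0.013],"fingers": 1}]}}

```text
t: 16.5
position: [597.5, -106.5, 134.8]
eef_rot: [-2.17, -2.271, 0.0]
contact_force: [0.1, -0.8, 0.9]
gripper_width: -0.002
grip_force: 0.5
```

```bash
python3 -c "
from m import *
look('b2')"
```

```text
tcp [ 597.5 -106.5  134.8] xang 1.616 j6 -0.24 F [ 0.1 -0.8  0.9] t 16.5
scene lid z 99.6 slope [-0.007  0.013] 2159
scene hub z pct [101.6 128.7 134.4] 114
scene knob [591.1 -85.8 161.5] max 175.1 126
top lid z 100.5 slope [0.    0.003] 1931
```

{"api": "servo_tool", "payload": {"moves": [{"travel": [0.003,0.012,0],"rotation": [0,0,0.006],"fingers": 1},{"travel": [0.003,0.012,0],"rotation": [0,0,0.006],"fingers": 1},{"travel": [0.006,0.025,0],"rotation": [0,0,0.013],"fingers": 1},{"travel": [0.006,0.025,0],"rotation": [0,0,0.013],"fingers": 1},{"travel": [0.006,0.025,0],"rotation": [0,0,0.013],"fingers": 1}]}}

```text
t: 17.1
position: [598.6, -103.8, 135.1]
eef_rot: [-2.123, -2.315, -0.0]
contact_force: [-0.6, -1.0, 0.6]
gripper_width: -0.002
grip_force: 0.0
```

```bash
python3 -c "
from m import *
look('b3')"
```

```text
tcp [ 598.6 -103.8  135.1] xang 1.657 j6 -0.28 F [-0.6 -1.   0.6] t 17.1
scene lid z 99.6 slope [-0.007  0.013] 2153
scene hub z pct [104.1 129.1 134.4] 113
scene knob [590.7 -81.8 161.5] max 173.1 119
top lid z 100.5 slope [0.002 0.002] 1847
```

{"api": "servo_tool", "payload": {"moves": [{"travel": [0.002,0.013,0],"rotation": [0,0,0.006],"fingers": 1},{"travel": [0.002,0.013,0],"rotation": [0,0,0.006],"fingers": 1},{"travel": [0.004,0.026,0],"rotation": [0,0,0.013],"fingers": 1},{"travel": [0.004,0.026,0],"rotation": [0,0,0.013],"fingers": 1},{"travel": [0.004,0.026,0],"rotation": [0,0,0.013],"fingers": 1}]}}

```text
t: 17.7
position: [599.1, -100.8, 135.1]
eef_rot: [-2.076, -2.358, -0.0]
contact_force: [0.1, 0.3, -0.4]
gripper_width: -0.0
grip_force: 0.0
```

```bash
python3 -c "
from m import *
look('b4')"
```

```text
tcp [ 599.1 -100.8  135.1] xang 1.698 j6 -0.31 F [ 0.1  0.3 -0.4] t 17.7
scene lid z 99.6 slope [-0.007  0.011] 2161
scene hub z pct [104.5 129.9 134.2] 116
scene knob [590.8 -79.  161.3] max 173.3 125
top lid z 100.5 slope [0.001 0.001] 1740
```

{"api": "servo_tool", "payload": {"moves": [{"travel": [0.002,0.013,0],"rotation": [0,0,0.006],"fingers": 1},{"travel": [0.002,0.013,0],"rotation": [0,0,0.006],"fingers": 1},{"travel": [0.003,0.026,0],"rotation": [0,0,0.013],"fingers": 1},{"travel": [0.003,0.026,0],"rotation": [0,0,0.013],"fingers": 1},{"travel": [0.003,0.026,0],"rotation": [0,0,0.013],"fingers": 1}]}}

```text
t: 18.3
position: [599.4, -97.6, 135.1]
eef_rot: [-2.027, -2.4, -0.0]
contact_force: [-0.2, -0.0, 0.4]
gripper_width: 0.001
grip_force: 0.0
```

```bash
python3 -c "
from m import *
look('b5')"
```

```text
tcp [599.4 -97.6 135.1] xang 1.739 j6 -0.35 F [-0.2 -0.   0.4] t 18.3
scene lid z 99.6 slope [-0.007  0.013] 2147
scene hub z pct [101.6 127.9 134.1] 116
scene knob [591.1 -76.4 162.7] max 176.0 126
top lid z 100.4 slope [-0.001 -0.001] 1651
```

{"api": "servo_tool", "payload": {"moves": [{"travel": [0.001,0.013,0],"rotation": [0,0,0.006],"fingers": 1},{"travel": [0.001,0.013,0],"rotation": [0,0,0.006],"fingers": 1},{"travel": [0.002,0.026,0],"rotation": [0,0,0.013],"fingers": 1},{"travel": [0.002,0.026,0],"rotation": [0,0,0.013],"fingers": 1},{"travel": [0.002,0.026,0],"rotation": [0,0,0.013],"fingers": 1}]}}

```text
t: 18.9
position: [599.6, -94.5, 135.1]
eef_rot: [-1.978, -2.441, -0.0]
contact_force: [-1.1, 0.0, -0.6]
gripper_width: 0.002
grip_force: 0.0
```

```bash
python3 -c "
from m import *
look('b6')"
```

```text
tcp [599.6 -94.5 135.1] xang 1.78 j6 -0.39 F [-1.1  0.  -0.6] t 18.9
scene lid z 99.6 slope [-0.006  0.013] 2135
scene hub z pct [101.4 127.  134.2] 114
scene knob [591.  -74.  162.8] max 174.0 122
top lid z 100.5 slope [0.001 0.002] 1556
```

View pics/b6.png

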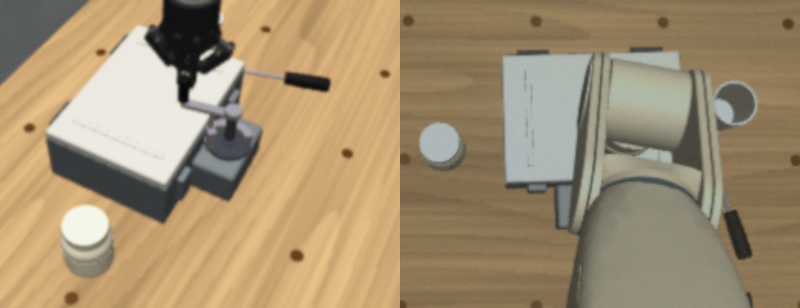

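The arm is still raised on the crest and points over the lid, with the knob at (183,97). Continuing in small steps.

{"api": "servo_tool", "payload": {"moves": [{"travel": [0,0.013,0],"rotation": [0,0,0.006],"fingers": 1},{"travel": [0,0.013,0],"rotation": [0,0,0.006],"fingers": 1},{"travel": [0.001,0.026,0],"rotation": [0,0,0.013],"fingers": 1},{"travel": [0.001,0.026,0],"rotation": [0,0,0.013],"fingers": 1},{"travel": [0.001,0.026,0],"rotation": [0,0,0.013],"fingers": 1}]}}

```text
t: 19.5
position: [599.8, -91.4, 135.1]
eef_rot: [-1.927, -2.481, 0.0]
contact_force: [-0.4, 0.4, 1.2]
gripper_width: -0.001
grip_force: 0.0
```

```bash
python3 -c "
from m import *
look('b7')"
```

```text
tcp [599.8 -91.4 135.1] xang 1.821 j6 -0.42 F [-0.4  0.4  1.2] t 19.5
scene lid z 99.7 slope [-0.008  0.012] 2140
scene hub z pct [102.5 129.3 134.3] 110
scene knob [590.3 -69.9 162.3] max 174.5 131
top lid z 100.5 slope [0.001 0.   ] 1467
```

{"api": "servo_tool", "payload": {"moves": [{"travel": [0,0.013,0],"rotation": [0,0,0.006],"fingers": 1},{"travel": [0,0.013,0],"rotation": [0,0,0.006],"fingers": 1},{"travel": [0,0.026,0],"rotation": [0,0,0.013],"fingers": 1},{"travel": [0,0.026,0],"rotation": [0,0,0.013],"fingers": 1},{"travel": [0,0.026,0],"rotation": [0,0,0.013],"fingers": 1}]}}

```text
t: 20.1
position: [599.7, -88.2, 135.1]
eef_rot: [-1.876, -2.52, -0.0]
contact_force: [0.6, 0.5, -0.0]
gripper_width: -0.001
grip_force: 0.0
```

```bash
python3 -c "
from m import *
look('b8')"
```

```text
tcp [599.7 -88.2 135.1] xang 1.862 j6 -0.46 F [ 0.6  0.5 -0. ] t 20.1
scene lid z 99.7 slope [-0.007  0.012] 2138
scene hub z pct [100.9 130.2 134. ] 107
scene knob [589.8 -67.  163.5] max 174.0 123
top lid z 100.6 slope [0.001 0.004] 1380
```

{"api": "servo_tool", "payload": {"moves": [{"travel": [0,0.013,0],"rotation": [0,0,0.006],"fingers": 1},{"travel": [0,0.013,0],"rotation": [0,0,0.006],"fingers": 1},{"travel": [-0.001,0.026,0],"rotation": [0,0,0.013],"fingers": 1},{"travel": [-0.001,0.026,0],"rotation": [0,0,0.013],"fingers": 1},{"travel": [-0.001,0.026,0],"rotation": [0,0,0.013],"fingers": 1}]}}

```text
t: 20.7
position: [599.6, -85.2, 135.1]
eef_rot: [-1.824, -2.558, 0.0]
contact_force: [0.4, -0.1, 0.0]
gripper_width: 0.001
grip_force: 0.0
```

```bash
python3 -c "
from m import *
look('b9')"
```

```text
tcp [599.6 -85.2 135.1] xang 1.902 j6 -0.49 F [ 0.4 -0.1  0. ] t 20.7
scene lid z 99.7 slope [-0.006  0.012] 2131
scene hub z pct [102.2 131.2 134.4] 108
scene knob [589.6 -64.  163.1] max 173.4 130
top lid z 100.5 slope [-0.001  0.001] 1279
```

```bash
python3 - <<'E'
from h import *
c=cap("scene");P=cloud(c);x,y,z=np.moveaxis(P,-1,0)
cv2.imwrite("pics/z1.png",cv2.resize(c["img"][110:220,240:370],None,fx=5,fy=5,interpolation=cv2.INTER_CUBIC))
r=np.hypot(x-522.5,y+89.9)
m=(r>18)&(r<62)&(z>112)&(z<140)
Q=P[m];print(len(Q),Q.mean(0),np.degrees(0));d=Q[:,:2].mean(0)-[522.5,-89.9];print("psi",np.arctan2(d[0],-d[1]))
E
```

```text
130 [557.26188899 -72.57124499 125.23941729] 0.0
psi 2.0332421410451094
```

View pics/z1.png

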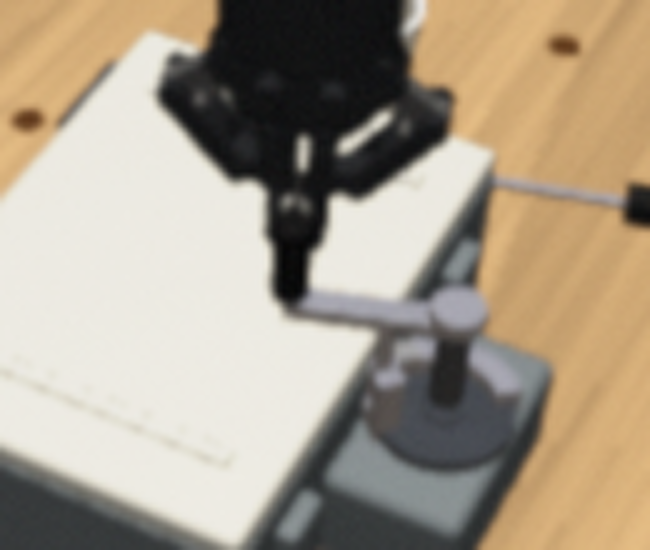

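The knob is right ahead of the fingers at (290,280), with the arm level and high on the crest, so it is tracking properly. Continuing.

{"api": "servo_tool", "payload": {"moves": [{"travel": [-0.001,0.013,0],"rotation": [0,0,0.006],"fingers": 1},{"travel": [-0.001,0.013,0],"rotation": [0,0,0.006],"fingers": 1},{"travel": [-0.002,0.026,0],"rotation": [0,0,0.013],"fingers": 1},{"travel": [-0.002,0.026,0],"rotation": [0,0,0.013],"fingers": 1},{"travel": [-0.002,0.026,0],"rotation": [0,0,0.013],"fingers": 1}]}}

```text
t: 21.35
position: [599.4, -82.1, 135.1]
eef_rot: [-1.772, -2.594, 0.0]
contact_force: [-0.6, -0.2, -0.1]
gripper_width: 0.0
grip_force: 0.0
```

```bash
python3 -c "
from m import *
look('c1')"
```

```text
tcp [599.4 -82.1 135.1] xang 1.943 j6 -0.53 F [-0.6 -0.2 -0.1] t 21.35
scene lid z 99.7 slope [-0.008  0.012] 2113
scene hub z pct [100.4 125.3 127.2] 94
scene knob [587.7 -58.8 158.8] max 170.8 107
top lid z 100.6 slope [ 0.001 -0.002] 1191
```

The hub is sinking (134 → 127). I'll hold still and recheck.

{"api": "servo_tool", "payload": {"moves": [{"travel": [0,0,0],"rotation": [0,0,0],"fingers": 1},{"travel": [0,0,0],"rotation": [0,0,0],"fingers": 1},{"travel": [0,0,0],"rotation": [0,0,0],"fingers": 1},{"travel": [0,0,0],"rotation": [0,0,0],"fingers": 1}]}}

```text
t: 21.85
position: [599.4, -82.2, 135.1]
eef_rot: [1.772, 2.594, 0.0]
contact_force: [0.2, 0.7, -0.5]
gripper_width: -0.003
grip_force: 0.0
```

```bash
python3 -c "
from m import *
look('c2')"
```

```text
tcp [599.4 -82.2 135.1] xang 1.943 j6 -0.53 F [ 0.2  0.7 -0.5] t 21.85
scene lid z 99.7 slope [-0.008  0.012] 2115
scene hub z pct [100.6 115.5 116.6] 86
scene knob [588.3 -61.  155.6] max 175.7 79
top lid z 100.6 slope [-0.001 -0.001] 1192
```

View pics/c2.png

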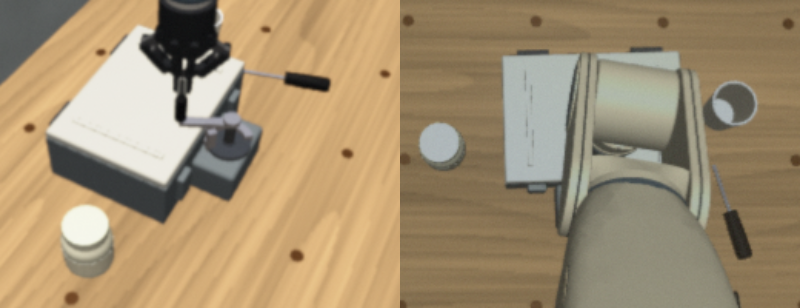

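The hub is at 116.6, 6 mm below where it started, so the latch has dropped. I'll back the fingers off and lift.

{"api": "servo_tool", "payload": {"moves": [{"travel": [0.02,-0.05,0],"rotation": [0,0,0],"fingers": 1},{"travel": [0.04,-0.12,0],"rotation": [0,0,0],"fingers": 1},{"travel": [0.04,-0.12,0.2],"rotation": [0,0,0],"fingers": 1},{"travel": [0.04,-0.12,0.5],"rotation": [0,0,0],"fingers": 1},{"travel": [0.04,-0.12,0.9],"rotation": [0,0,0],"fingers": 1},{"travel": [0.04,-0.12,0.9],"rotation": [0,0,0],"fingers": 1},{"travel": [0.04,-0.12,0.9],"rotation": [0,0,0],"fingers": 1}]}}

```text
t: 22.65
position: [605.1, -97.4, 244.6]
eef_rot: [1.771, 2.591, 0.002]
contact_force: [-1.1, -0.2, 0.3]
gripper_width: 0.003
grip_force: 0.0
```

```bash
python3 -c "
from m import *
look('c3')"
```

```text
tcp [605.1 -97.4 244.6] xang 1.943 j6 -0.55 F [-1.1 -0.2  0.3] t 22.65
scene lid z 99.6 slope [-0.008  0.013] 2168
scene hub z pct [ 99.9 115.  116.6] 84
scene knob [583.4 -49.4 149.7] max 155.6 46
top lid z 100.5 slope [0.002 0.   ] 1879
top knob [582.  -50.4 148.8] max 155.8 6
```

View pics/c3.png

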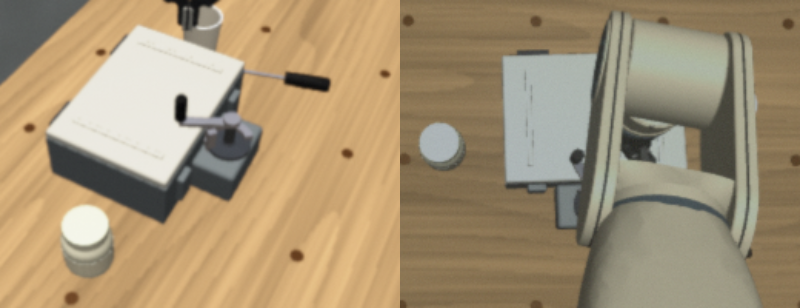

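The handle lies across the shut lid with the knob at (180,107) and its top at z 156, which is the notch height. The fingers are clear. Handing in.

```bash
python3 -c "
from plant import manip
print(manip.finish_job())"
```

```text
the job is handed in; nothing more can be done
None
```

The lid is shut and the latch handle has dropped into the low notch across it; the robot is clear, nothing else was touched, and I handed the job in at about 23 s (no verdict was returned).

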